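# Shut the marked line in the bench valve box

## Task

In the valve box on the bench, slide the loose metal cover all the way aside along its guides to uncover the two valve handles, then push the handle marked with a round disc at its end fully shut (a quarter turn, to its stop). Only push: lift nothing, neither the cover nor anything else. Leave the other, straight-ended handle open as it is, and do not disturb the things standing and lying around the box.

Things in the scene. Friction and masses are not known exactly. Their poses are not given: they have to be found in the camera images.
- valve_box: Long grey steel valve box fixed on the bench, yaw varies. Origin: underside, under the middle of its open well; x across the box (away from the robot at yaw 0), y along it. Spans x +-95, y -145 to 395 mm; flat rim 110 mm high. Well: x +-75, y +-120 mm, floor at 5 mm; from y 120 mm on a flat deck level with the rim. Guides along the long edges and stops at both ends stand 8 mm above the rim
- cover: Loose aluminium plate, 172 (x) by 270 (y) by 4 mm, 0.3 to 0.65 kg, flat on the rim between the guides (3 mm play a side), axes as the box's. Origin: centre of its underside. Starts over the well (origin at y 0 to 12 mm of the box); slides along +y of the box over the deck, with dry friction of 2 to 9 N, to the stop at y 252 mm
- cover_strip (a point): Centre of the upright strip on the middle of the cover, 18 mm above the cover's underside, 128 mm above the bench. The strip is 90 mm along x, 10 mm thick along y, and stands from 4 to 32 mm above the cover's underside: push on its side to slide the cover
- marked_handle (a joint): Angle of the marked handle, rad. 0: open, points from its pivot along -x of the box. Grows clockwise seen from above. 1.571: shut, at the stop, points along +y of the box. Starts at 0 to 0.25. Dry friction 0.12 Nm; stays where left. Steel bar 12 mm wide and thick, 62 mm long, ending in a flat round disc 30 mm across, 12 mm thick, centred 61 mm from the pivot. Lies level, 70 to 82 mm above the bench
- plain_handle (a joint): Angle of the other handle: same material, width, thickness, height, turning sense and friction, but a plain straight bar 76 mm long with a square end and no disc. Starts at 0 to 0.25; leave it there
- marked_pivot (a point): On the pivot axis of the marked handle, at mid-thickness of the bar (76 mm above the bench), at x 30 mm and y -60 or 40 mm of the box: the two valves change places from start to start. Hub radius 10 mm. A pipe runs under each pivot along x of the box, its top at most 48 mm above the bench
- plain_pivot (a point): The same point of the plain handle, at the other of the two places
- plain_tip (a point): Middle of the square end of the plain handle, 76 mm from its pivot
- hammer: Loose hammer with a wooden handle, 260 mm long, lying on the bench in front of the box (on the robot's side). Leave it alone. Origin near the middle of its underside
- can: Loose closed can, 60 mm across and 85 mm tall, standing on the bench in front of the box. Leave it alone. Origin: centre of its underside
- plaster_finial: Loose white plaster finial, 56 mm across and 72 mm tall, standing on the bench behind the box. Leave it alone. Origin: centre of its underside

How it is judged:
By the outcome, as a careful person would: the job done as asked, in the order asked, and still so for the second after the job is handed in, with the robot touching nothing.
It also fails if it takes over 58 s, if anything falls off the work surface, if the arm or the gripper's body presses on something with over 40 N, if the wrist force passes 120 N, or if a joint passes its speed limit or range.

## Robot

A 6-joint arm with a two-finger parallel gripper is mounted at the origin on the work surface. World frame = base frame: x ahead of the robot, y to its left, z up, the work surface at z = 0. Lengths are in m, angles in rad, forces in N, time in s.
With the tool pointing down it reaches from about 0.3 to 0.875 m from the base axis. Payload 4.2 kg.
Tool frame: the origin (TCP) lies midway between the tips of the shut fingers; the grasp point (between the pads) lies 19 mm behind it; z points along the fingers, y is the line along which they close (so a half turn about z gives the same grasp; the last joint's range is limited). The gripper opens to 85 mm and grips with 20 to 120 N. Pads are 22 mm wide; open, the fingers measure 114 mm over their backs; the gripper's body (76 mm by 85 mm) begins 54 mm behind the grasp point. The pads swing forward as they close: fully open they stand 13 mm farther back than shut.
Start: joints at [1.265, 0.32, 1.565, -0, 1.257, -0.02], TCP at [0.162, 0.552, 0.2] pointing down, gripper open.
Joint ranges: [-3.11, 3.11], [-0.84, 2.01], [0.21, 2.61], [-1.34, 4.49], [0.05, 2.63], [-2.56, 2.56]. Speed limits (rad/s): [2.57, 2.57, 3.14, 3.14, 3.14, 3.14].

## Interface

Orientations are given as a unit quaternion [x, y, z, w].
In Python, from workcell import manip gives the robot as it stands.
- The arm moves only by the tool jog_arm, never from a script. Its argument "commands" is a list of rows, each a list of 4 numbers: the shift along the tool's x, y, z each as a share of 0.25 m, from -1 to 1, then the turn about the tool's z as a share of 180 degrees, from -1 to 1. In form: [[tx, ty, tz, turn], ...]. A call has 1 to 8 rows; each row is the pose to reach, as a shift and turn from the pose commanded when the call began, along the tool's axes at that moment, turning the shorter way round; what a row does not reach only later rows make up. A row lasts 1/12 s, in which the tool goes at most 41.7 mm and 7.16 degrees, less where a joint would pass 70% of its speed; a pose out of reach is approached as far as the arm can. A call with a number of a shift or a turn outside -1 to 1 is refused whole. A call with a gripper value outside its range is refused whole. "fingers" is the finger opening in mm, from 0 to 85.4, set as the call begins (left out, the last holds). The fingers move at their own pace and stop on an object; "newtons" is the grip in N (left out, the last holds). Time passes only in rows, so rows that repeat a pose let the fingers close. It gives the time, the measured TCP pose, the force, the opening and the grip force at its end, in the units of the state.
- manip.read_state(): the state, without advancing time (a new reading comes with each control period).
- manip.capture(name): name is "scene" or "side" or "wrist"; returns (picture, depth): 384x512x3 uint8, red, green, blue; 384x512 float32, m along the optical axis (not along the pixel's ray), 0 where there is no reading.
- manip.calibration(name): a dict with "intrinsics" (3x3 intrinsics, pixels), "distortion" ([k1, k2, p1, p2, k3] as OpenCV has them; the pictures are not rectified), "camera_from_world" (4x4, takes a point from world to camera coordinates); the wrist camera has in their place "mount" (4x4, takes a point from camera to tool coordinates, whose origin is the TCP and whose axes are the flange's). Camera axes: x right, y up, looking along -z (the intrinsics and any distortion apply to the point x, -y, -z); pixel columns grow to the right and rows downward; lengths in m; the calibration is good to about 2 mm. A picture is of the moment at which its call begins: read the wrist's pose just before it. calibration takes no time and is no camera call.
- manip.close_job(): hands the job in; it is judged then, once.
The state is a dict: "time": time; "joint_positions": joint angles; "joint_velocities": joint speeds; "effort": joint torques, N m; "tcp_pos": TCP position; "tool_rot": TCP orientation; "contact_force": force on the tool from outside, world axes, zero at the start; "moment": the same for the moment, N m; "gripper_width": finger opening in m; "grasp_force": force on a finger pad.
Only numpy, scipy, OpenCV 4.12 (cv2) and the standard library are available. Lean on these libraries where they do the work, as an engineer would, in place of code of your own. Each camera call takes 0.05 s, during which the arm holds its last target. There are 200 camera calls.

## Working session

There is one attempt and no reset: what is moved stays moved. The work goes in short steps, Python scripts to look and compute and a tool call to move; the robot and the scene stay as the last step left them, time stands still between calls to the robot, and variables do not carry over. Pictures are saved under pics/ and viewed, at most 10 in all, crops included, and the job is handed in when it is done.

Besides the shell and the picture viewer there is one more tool, called after "Emit:" as name(argument=value, ...) on one line, values as JSON. jog_arm: Moves the arm, as the interface text tells. Its arguments: {"type":"object","properties":{"commands":{"type":"array"},"fingers":{"type":"number"},"newtons":{"type":"number"}},"required":["commands"]}

```bash
mkdir -p pics
cat > h.py <<'E'
import numpy as np, cv2
from workcell import manip
def cap(name,fn=None):
    s=manip.read_state(); im,d=manip.capture(name); c=manip.calibration(name)
    if fn: cv2.imwrite('pics/'+fn,im[:,:,::-1])
    return s,im,d,c
def c2w(c,s):
    if 'camera_from_world' in c: return np.linalg.inv(np.array(c['camera_from_world']))
    from scipy.spatial.transform import Rotation as R
    T=np.eye(4);T[:3,:3]=R.from_quat(s['tool_rot']).as_matrix();T[:3,3]=s['tcp_pos']
    return T@np.array(c['mount'])
def rays(px,c):
    p=cv2.undistortPoints(np.array(px,float).reshape(-1,1,2),np.array(c['intrinsics']),np.array(c['distortion'])).reshape(-1,2)
    return np.c_[p[:,0],-p[:,1],-np.ones(len(p))]
def onplane(px,z,c,s):
    T=c2w(c,s); r=rays(px,c)@T[:3,:3].T; o=T[:3,3]
    return o+r*((z-o[2])/r[:,2])[:,None]
def cloud(d,c,s):
    h,w=d.shape; uv=np.stack(np.meshgrid(np.arange(w),np.arange(h)),-1).reshape(-1,2)
    T=c2w(c,s); P=rays(uv,c)*d.reshape(-1,1)
    return (P@T[:3,:3].T+T[:3,3]).reshape(h,w,3)
E
python3 - <<'E'
from h import *
s,a,d,c=cap('scene','scene.png'); s2,b,_,_=cap('side','side.png')
P=cloud(d,c,s)
np.savez('sc.npz',im=a,P=P)
print(s['time'],s['tcp_pos'],s['tool_rot'])
cv2.imwrite('pics/both.png',cv2.resize(np.vstack([a,b])[:,:,::-1],(450,600)))
E
```

```text
0.0 [0.16194033 0.55115921 0.19888233] [ 1.42423007e-01  9.89805479e-01 -8.83590378e-04 -1.43615704e-04]
```

View pics/scene.png

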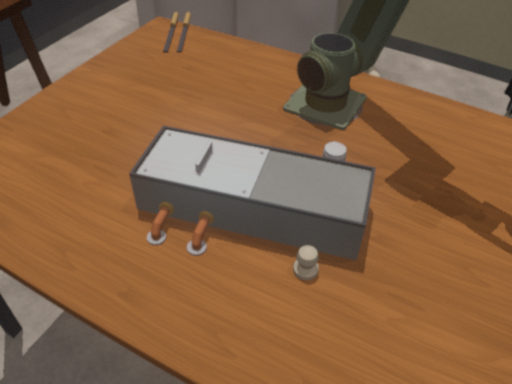

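View pics/side.png

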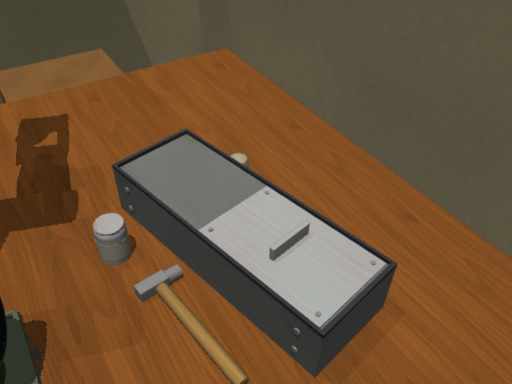

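Scene view: box with cover at image left (strip at ~(205,157)), deck to the right, finial at (307,262), can at (335,152). Side view: strip ~(290,240), can (112,240), hammer from (160,283) to (240,378).

Run:
```python
from h import *
for n in ['scene','side']:
    s,im,d,c=cap(n); P=cloud(d,c,s); Z=P[...,2]
    hsv=cv2.cvtColor(im,cv2.COLOR_RGB2HSV)
    grey=(hsv[...,1]<90)
    m=((abs(Z-.114)<.008)&(P[...,0]>.2)&(P[...,0]<.9)&(abs(P[...,1])<.6)).astype(np.uint8)
    k,l,st,_=cv2.connectedComponentsWithStats(m); i=1+np.argmax(st[1:,4]); Q=P[l==i]
    r=cv2.minAreaRect(Q[:,:2].astype(np.float32)); print(n,'top',len(Q),r,np.median(Q[:,2])); print(cv2.boxPoints(r))
    # edge of cover by pca of strip
    m=(Z>.128)&(Z<.155)&(l>=0)&(P[...,0]>.25)&(P[...,0]<.9)&(abs(P[...,1])<.45)
    k,l2,st,_=cv2.connectedComponentsWithStats(m.astype(np.uint8))
    for i in range(1,k):
        if st[i,4]>25:
            Q=P[l2==i]; print(' hi',st[i],Q.mean(0),Q.min(0),Q.max(0), cv2.minAreaRect(Q[:,:2].astype(np.float32)))
    m=(Z>.008)&(Z<.1)&(P[...,0]>.2)&(P[...,0]<.95)&(abs(P[...,1])<.6)
    k,l2,st,_=cv2.connectedComponentsWithStats(m.astype(np.uint8))
    for i in range(1,k):
        if st[i,4]>60:
            Q=P[l2==i]; print(' lo',st[i],Q.min(0).round(3),Q.max(0).round(3))
```

```text
scene top 13625 ((0.5025491714477539, 0.01853373646736145), (0.20057666301727295, 0.5412504076957703), 12.587672233581543) 0.11242578943505999
[[ 0.34569317  0.26079795]
 [ 0.4636496  -0.2674428 ]
 [ 0.6594052  -0.22373047]
 [ 0.5414487   0.30451027]]
 hi [195 141  17  29 185] [ 0.53468037 -0.0957352   0.13871427] [ 0.48530137 -0.11197706  0.12832258] [ 0.57625452 -0.08463736  0.14544477] ((0.5306007266044617, -0.09770824760198593), (0.09197510033845901, 0.011190389283001423), 12.897764205932617)
 lo [322 142  25  19 358] [0.265 0.113 0.057] [0.327 0.172 0.089]
 lo [ 130  180  234   99 7335] [ 0.533 -0.226  0.008] [0.716 0.303 0.1  ]
side top 23473 ((0.5002806782722473, 0.021091938018798828), (0.19356906414031982, 0.5433303117752075), 12.683942794799805) 0.11315135087746786
[[ 0.3462078   0.26487616]
 [ 0.46550837 -0.2651948 ]
 [ 0.65435356 -0.22269228]
 [ 0.535053    0.30737868]]
 hi [269 221  40  35 428] [ 0.52283897 -0.10085795  0.1382173 ] [ 0.48151435 -0.11254156  0.12813588] [ 0.57038549 -0.08477143  0.14367214] ((0.526108980178833, -0.09851572662591934), (0.0901198536157608, 0.011199278756976128), 12.394912719726562)
 lo [230 153  18  14 142] [0.602 0.193 0.046] [0.633 0.236 0.072]
 lo [ 113  172  283  203 8284] [ 0.347 -0.265  0.008] [0.655 0.266 0.1  ]
 lo [  93  213   38   51 1482] [0.262 0.11  0.008] [0.322 0.169 0.088]
 lo [ 134  264  114  120 2743] [ 0.288 -0.22   0.008] [0.378 0.043 0.029]
```

Emit:
jog_arm(commands=[[-1,-1,0,0],[-1,-1,0,0],[-1,-1,0,0],[-1,-1,0,0],[-1,-1,0,0],[-1,-1,0,0],[-1,-1,0,0],[-1,-1,0,0]], fingers=0, newtons=40)

```text
time: 0.87
tcp_pos: [0.3221, 0.2572, 0.1998]
tool_rot: [0.142, 0.99, 0.0, 0.0]
contact_force: [0.9, 0.2, -0.3]
gripper_width: -0.0
grasp_force: 0.0
```

Emit:
jog_arm(commands=[[-1,-1,0,0],[-1,-1,0,0],[-1,-1,0,0],[-1,-1,0,0],[-1,-1,0,0],[-1,-1,0,0],[-1,-1,0,0],[-1,-1,0,0]])

```text
time: 1.53
tcp_pos: [0.4819, -0.0356, 0.1997]
tool_rot: [0.143, 0.99, 0.0, 0.0]
contact_force: [1.0, 1.1, 0.7]
gripper_width: 0.0
grasp_force: 0.0
```

Emit:
jog_arm(commands=[[-0.22,-0.23,0,-0.161],[-0.22,-0.23,0,-0.161],[-0.22,-0.23,0,-0.161],[-0.22,-0.23,0,-0.161],[-0.22,-0.23,0,-0.161],[-0.22,-0.23,0,-0.161]])

```text
time: 2.03
tcp_pos: [0.5179, -0.1042, 0.1994]
tool_rot: [-0.108, 0.994, 0.0, -0.0]
contact_force: [-0.6, 0.6, 0.1]
gripper_width: 0.0002
grasp_force: 0.0
```

```bash
cat >> h.py <<'E'
def box(yaw,o):
    y=np.radians(yaw); return np.array([[np.cos(y),-np.sin(y)],[np.sin(y),np.cos(y)]]),np.array(o)
B,O=box(12.6,[.5285,-.102])
def tobox(p): return (np.asarray(p)[...,:2]-O)@B
E
python3 - <<'E'
from h import *
from scipy.spatial.transform import Rotation as R
s,im,d,c=cap('wrist','w1.png'); 
M=R.from_quat(s['tool_rot']).as_matrix()
print(s['time'],s['tcp_pos'],tobox(s['tcp_pos']),s['gripper_width'],s['joint_positions'],s['contact_force'])
print(M.round(3)); P=cloud(d,c,s);Z=P[...,2]
m=(Z>.128)&(Z<.155); Q=P[m]; 
if len(Q): print(len(Q),cv2.minAreaRect(Q[:,:2].astype(np.float32)),tobox(Q.mean(0)))
E
```

```text
2.0333 [ 0.51785964 -0.1042377   0.19942884] [-0.01087225  0.00013731] 0.00023141811468607192 [-2.20488918e-01  2.46631497e-01  1.66947853e+00  1.37299927e-04
  1.22609842e+00 -2.00875381e+00] [-0.6059424   0.64877002  0.14877759]
[[-0.976 -0.216 -0.001]
 [-0.216  0.976  0.   ]
 [ 0.001  0.    -1.   ]]
921 ((0.5179876089096069, -0.09991347044706345), (0.07033085078001022, 0.009984923526644707), 12.792752265930176) [-0.01273391  0.00432969]
```

View pics/w1.png

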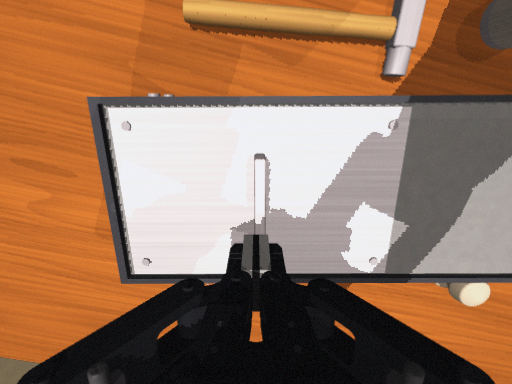

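The wrist view shows the strip at (260,190) under the shut fingers, tool aligned with the box. Back off in -y, descend, and push.

Emit:
jog_arm(commands=[[-0.044,-0.18,0,0],[-0.044,-0.18,0,0],[-0.044,-0.18,0.15,0],[-0.044,-0.18,0.25,0],[-0.044,-0.18,0.3,0],[-0.044,-0.18,0.3,0],[-0.044,-0.18,0.3,0]])

```text
time: 2.67
tcp_pos: [0.5385, -0.1452, 0.1245]
tool_rot: [-0.109, 0.994, 0.0, -0.0]
contact_force: [0.5, -0.1, 1.2]
gripper_width: 0.0001
grasp_force: 0.0
```

Emit:
jog_arm(commands=[[0,0.06,0,0],[0,0.09,0,0],[0,0.12,0,0],[0,0.15,0,0],[0,0.18,0,0],[0,0.21,0,0],[0,0.24,0,0],[0,0.27,0,0]])

```text
time: 3.33
tcp_pos: [0.5237, -0.079, 0.1248]
tool_rot: [-0.11, 0.994, 0.0, 0.0]
contact_force: [0.1, 0.1, -0.0]
gripper_width: 0.0
grasp_force: 0.0
```

Emit:
jog_arm(commands=[[0,0.05,0,0],[0,0.1,0,0],[0,0.15,0,0],[0,0.2,0,0],[0,0.25,0,0],[0,0.3,0,0],[0,0.35,0,0],[0,0.4,0,0]])

```text
time: 4.0
tcp_pos: [0.5017, 0.0191, 0.1247]
tool_rot: [-0.11, 0.994, 0.0, 0.0]
contact_force: [0.6, -0.5, 0.3]
gripper_width: 0.0002
grasp_force: 0.0
```

```bash
cat > st.py <<'E'
from h import *
s,im,d,c=cap('side'); P=cloud(d,c,s); Z=P[...,2]
m=(Z>.128)&(Z<.15)&(P[...,0]>.3)&(P[...,0]<.7)&(abs(P[...,1])<.35)
Q=P[m]; b=tobox(Q); print('tcp',tobox(s['tcp_pos']),s['contact_force'].round(1),'hi pts',len(Q),b.min(0),b.max(0))
m=(abs(Z-.114)<.004); b=tobox(P[m]); m2=(abs(b)<[.09,.5]).all(1); 
s,im,d,c=cap('scene'); P=cloud(d,c,s); Z=P[...,2]; b=tobox(P)
m=(Z>.128)&(Z<.146)&(abs(b[...,0])<.06)&(b[...,1]<.35)
h,e=np.histogram(b[m][:,1],bins=np.arange(-.1,.35,.01)); print([(round(x,2),n) for x,n in zip(e,h) if n])
E
python3 st.py
```

```text
tcp [0.00028929 0.12402724] [ 0.6 -0.5  0.3] hi pts 427 [-0.04680961 -0.00183489] [0.04284336 0.01003807]
[(np.float64(-0.01), np.int64(18)), (np.float64(-0.0), np.int64(166))]
```

Run:
```python
from h import *
_,a,_,_=cap('side');_,b,_,_=cap('wrist');s=manip.read_state();print(s['time'],s['tcp_pos'])
cv2.imwrite('pics/p4.png',cv2.resize(np.hstack([a,b])[:,:,::-1],(800,300)))
```

```text
4.2 [0.50212655 0.01807188 0.12477209]
```

View pics/p4.png

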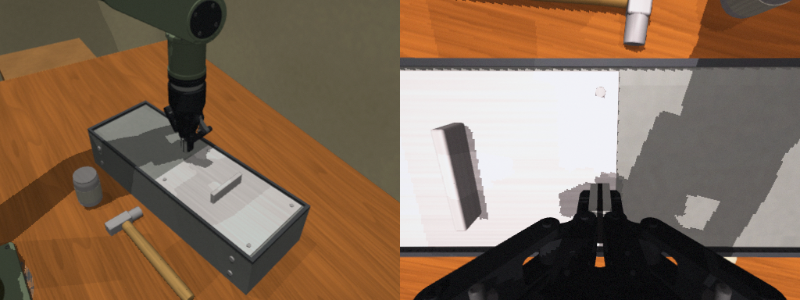

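```bash
python3 - <<'E'
from h import *
for n in ['side','scene']:
    s,im,d,c=cap(n); P=cloud(d,c,s); b=tobox(P); t=tobox(s['tcp_pos'])
    m=(abs(b-t)<.06).all(-1)&(P[...,2]>.12)&(P[...,2]<.3)
    Z=P[m][:,2]; print(n,len(Z),np.percentile(Z,[0,1,5]) if len(Z) else '')
    h,e=np.histogram(Z,bins=np.arange(.12,.3,.01)); print(h)
    k=m&(P[...,2]<.18); print(b[k].mean(0) if k.any() else '',t)
    # project TCP into the picture
    C=np.array(c['camera_from_world'])@np.r_[s['tcp_pos'],1]; q=np.array([[C[0],-C[1],-C[2]]])
    uv,_=cv2.projectPoints(q,np.zeros(3),np.zeros(3),np.array(c['intrinsics']),np.array(c['distortion'])); print('tcp px',uv.ravel(),'depth',-C[2])
    u,v=uv.ravel().astype(int); print(d[v-40:v+16:4,u].round(3))
    cv2.circle(im,(u,v),2,(255,0,0),-1); cv2.imwrite(f'pics/z_{n}.png',cv2.resize(im[max(0,v-70):v+50,u-80:u+80,::-1],None,fx=4,fy=4,interpolation=0))
E
python3 -c "
import cv2,numpy as np
cv2.imwrite('pics/z.png',cv2.resize(np.hstack([cv2.resize(cv2.imread(f'pics/z_{n}.png'),(400,300)) for n in ('side','scene')]),(800,300)))"
```

```text
side 2198 [0.15563433 0.16398287 0.17747405]
[  0   0   0   7  57  67  64  47 146 144 196 207 304 267 204  96 127]
[-0.00687305  0.11819885] [0.00045458 0.12293335]
tcp px [240.26794635 206.0175636 ] depth 0.8564551975106085
[0.768 0.776 0.786 0.791 0.805 0.813 0.817 0.822 0.897 0.887 0.873 0.864
 0.857 0.848]
scene 1612 [0.15809397 0.16425116 0.17880773]
[  0   0   0   3  39  46  46  48 118 153 129 163 215 207 178  55  64]
[0.00999807 0.12306757] [0.00046737 0.12255146]
tcp px [252.8482052  167.35432496] depth 1.1208209045120618
[1.026 1.033 1.067 1.07  1.07  1.063 1.071 1.082 1.091 1.145 1.14  1.129
 1.121 1.11 ]
```

View pics/z.png

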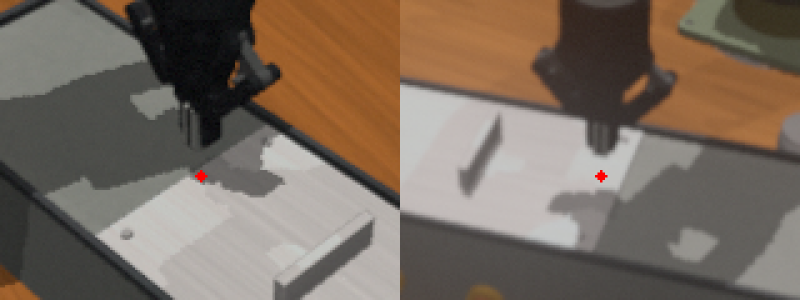

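The picture shows the true finger tips about 30 mm above the reported TCP (red dot): the fingers passed above the strip. I check whether the whole hand is high or only the fingers are short.

Run:
```python
from h import *
s,im,d,c=cap('wrist'); P=cloud(d,c,s); Z=P[...,2]; b=tobox(P)
print('mount',np.array(c['mount']).round(4))
m=(abs(b[...,0])<.07)&(b[...,1]<.09)&(b[...,1]>-.1)&(Z<.13); print('cover z',np.median(Z[m]))
m=(Z<.06)&(Z>-.06); h,e=np.histogram(Z[m],bins=24); print('bench z',e[h.argmax()])
m=(abs(b[...,0])<.06)&(b[...,1]<.05)&(Z>.128)&(Z<.15); print('strip',b[m].min(0),b[m].max(0),Z[m].max())
# fingers in wrist view: tool-frame depth of near pixels
Q=np.array(c['mount']); p=rays(np.stack(np.meshgrid(np.arange(512),np.arange(384)),-1).reshape(-1,2),c)*d.reshape(-1,1)
t=p@Q[:3,:3].T+Q[:3,3]; k=(d.ravel()>0)&(abs(t[:,0])<.04)&(abs(t[:,1])<.04)&(t[:,2]<.005)
print('finger tool z max',np.percentile(t[k][:,2],[50,95,99,100]) if k.any() else None, 'y',t[k&(t[:,2]>-.06)][:,1].min(),t[k&(t[:,2]>-.06)][:,1].max(),'x',t[k&(t[:,2]>-.06)][:,0].min(),t[k&(t[:,2]>-.06)][:,0].max())
for n in ['side','scene']:
    s,im,d,c=cap(n); P=cloud(d,c,s); b=tobox(P)-tobox(s['tcp_pos'])
    for z0 in np.arange(.15,.27,.01):
        k=(abs(b)<.09).all(-1)&(abs(P[...,2]-z0)<.005)
        if k.any(): print(n,round(z0,2),b[k].min(0).round(3),b[k].max(0).round(3))
```

```text
mount [[ 8.000e-04  9.480e-01  3.182e-01  8.200e-02]
 [ 1.000e+00 -6.000e-04 -7.000e-04  5.000e-04]
 [-5.000e-04  3.182e-01 -9.480e-01 -1.750e-01]
 [ 0.000e+00  0.000e+00  0.000e+00  1.000e+00]]
cover z 0.11498194649673396
bench z 4.253673106663358e-05
strip [-0.04512786 -0.00083496] [0.04475433 0.01101521] 0.1450179592086019
finger tool z max [-0.10236933 -0.06307571 -0.04450028 -0.03615748] y -0.012941036799525211 0.014317156372106846 x 0.006359374600079765 0.012269048558280232
side 0.16 [-0.013 -0.011] [0.005 0.014]
side 0.17 [-0.013 -0.014] [0.007 0.014]
side 0.18 [-0.013 -0.014] [0.006 0.014]
side 0.19 [-0.014 -0.014] [-0.004  0.013]
side 0.2 [-0.016 -0.03 ] [0.007 0.027]
side 0.21 [-0.016 -0.038] [0.011 0.04 ]
side 0.22 [-0.019 -0.045] [0.015 0.052]
side 0.23 [-0.02  -0.055] [0.014 0.057]
side 0.24 [-0.02  -0.061] [0.013 0.062]
side 0.25 [-0.022 -0.061] [0.012 0.06 ]
side 0.26 [-0.022 -0.049] [0.006 0.036]
side 0.27 [-0.019 -0.041] [ 0.008 -0.001]
scene 0.15 [-0.001  0.005] [-0.001  0.005]
scene 0.16 [ 0.006 -0.011] [0.015 0.011]
scene 0.17 [-0.005 -0.014] [0.015 0.014]
scene 0.18 [-0.004 -0.013] [0.015 0.013]
scene 0.19 [ 0.004 -0.013] [0.016 0.013]
scene 0.2 [-0.008 -0.028] [0.017 0.03 ]
scene 0.21 [-0.009 -0.039] [0.017 0.037]
scene 0.22 [-0.011 -0.049] [0.021 0.045]
scene 0.23 [-0.008 -0.057] [0.022 0.051]
scene 0.24 [-0.008 -0.061] [0.023 0.061]
scene 0.25 [-0.013 -0.061] [0.024 0.061]
scene 0.26 [-0.006 -0.05 ] [0.024 0.049]
scene 0.27 [-0.005 -0.041] [0.025 0.042]
```

All three views agree: hand pose is right, but the real tips are ~31 mm short of the reported TCP. I return over the strip and descend 31 mm further.

Emit:
jog_arm(commands=[[0,-0.02,-0.08,0],[0,-0.2,-0.1,0],[0,-0.36,-0.1,0],[0,-0.52,-0.1,0],[0,-0.67,-0.1,0],[0,-0.67,-0.1,0],[0,-0.67,-0.05,0],[0,-0.67,0.0,0]])

```text
time: 5.12
tcp_pos: [0.539, -0.147, 0.1248]
tool_rot: [-0.108, 0.994, -0.0, 0.001]
contact_force: [0.0, 0.3, 0.1]
gripper_width: -0.0
grasp_force: 0.0
```

Emit:
jog_arm(commands=[[0,0,0.04,0],[0,0,0.08,0],[0,0,0.1,0],[0,0,0.12,0],[0,0,0.13,0],[0,0,0.13,0],[0,0,0.13,0]])

```text
time: 5.7
tcp_pos: [0.5389, -0.1456, 0.0925]
tool_rot: [-0.11, 0.994, -0.0, 0.0]
contact_force: [0.9, 1.0, -0.7]
gripper_width: 0.0
grasp_force: 0.0
```

```bash
cat > tip.py <<'E'
from h import *
for n in ['side','scene']:
    s,im,d,c=cap(n); P=cloud(d,c,s); b=tobox(P)-tobox(s['tcp_pos'])
    k=(abs(b)<.02).all(-1)&(P[...,2]>.118); hsv=cv2.cvtColor(im,cv2.COLOR_RGB2HSV)
    k&=hsv[...,2]<110
    if k.any(): print(n,'tip z',np.percentile(P[k][:,2],[0,2]),'tcp',s['tcp_pos'],'box',tobox(s['tcp_pos']),s['contact_force'].round(1))
E
python3 tip.py; python3 st.py
```

```text
side tip z [0.12217956 0.13109685] tcp [ 0.53890645 -0.14557271  0.09247705] box [ 0.00065074 -0.04479343] [ 0.9  1.  -0.7]
scene tip z [0.12566502 0.13460766] tcp [ 0.53900191 -0.14566687  0.09263489] box [ 0.00072336 -0.04490615] [-0.4 -0.2  0.8]
tcp [ 0.00074426 -0.04495711] [0.6 0.7 0.4] hi pts 455 [-0.04715287 -0.05862042] [0.02186168 0.01007658]
[(np.float64(-0.06), np.int64(12)), (np.float64(-0.05), np.int64(25)), (np.float64(-0.04), np.int64(26)), (np.float64(-0.01), np.int64(23)), (np.float64(-0.0), np.int64(160)), (np.float64(0.01), np.int64(1))]
```

Emit:
jog_arm(commands=[[0,0.05,0,0],[0,0.1,0,0],[0,0.13,0,0],[0,0.16,0,0],[0,0.19,0,0],[0,0.22,0,0],[0,0.25,0,0],[0,0.28,0,0]])

```text
time: 6.57
tcp_pos: [0.5233, -0.0767, 0.0922]
tool_rot: [-0.11, 0.994, -0.0, 0.0]
contact_force: [0.7, -2.7, -0.9]
gripper_width: -0.0001
grasp_force: 1.1
```

```bash
python3 st.py
```

```text
tcp [0.00040721 0.02582169] [ 0.7 -2.7 -0.9] hi pts 353 [-0.04631561  0.01207219] [0.0064879  0.05033867]
[(np.float64(0.01), np.int64(11)), (np.float64(0.02), np.int64(22)), (np.float64(0.03), np.int64(30)), (np.float64(0.04), np.int64(113)), (np.float64(0.05), np.int64(50))]
```

The cover slides. Strip centre is 19.5 mm ahead of the TCP, so the stop comes at TCP y ≈ 232 mm.

Emit:
jog_arm(commands=[[0,0.06,0,0],[0,0.12,0,0],[0,0.18,0,0],[0,0.24,0,0],[0,0.3,0,0],[0,0.36,0,0],[0,0.42,0,0],[0,0.48,0,0]])

```text
time: 7.33
tcp_pos: [0.4971, 0.04, 0.0923]
tool_rot: [-0.11, 0.994, -0.0, 0.0]
contact_force: [-0.2, -2.1, -0.3]
gripper_width: -0.0002
grasp_force: 1.2
```

Emit:
jog_arm(commands=[[0,0.05,0,0],[0,0.1,0,0],[0,0.15,0,0],[0,0.2,0,0],[0,0.23,0,0],[0,0.26,0,0],[0,0.28,0,0],[0,0.3,0,0]])

```text
time: 8.0
tcp_pos: [0.4808, 0.1131, 0.0923]
tool_rot: [-0.11, 0.994, -0.0, 0.0]
contact_force: [0.1, -3.3, 0.1]
gripper_width: -0.0001
grasp_force: 1.5
```

```bash
python3 st.py
```

```text
tcp [0.00035708 0.22035802] [ 0.1 -3.3  0.1] hi pts 299 [-0.04664602  0.20642479] [0.00757035 0.24505978]
[(np.float64(0.2), np.int64(4)), (np.float64(0.21), np.int64(25)), (np.float64(0.22), np.int64(28)), (np.float64(0.23), np.int64(68)), (np.float64(0.24), np.int64(67))]
```

Emit:
jog_arm(commands=[[0,0.01,0,0],[0,0.02,0,0],[0,0.03,0,0],[0,0.04,0,0],[0,0.045,0,0],[0,0.05,0,0],[0,0.055,0,0],[0,0.055,0,0]])

```text
time: 8.77
tcp_pos: [0.4781, 0.1258, 0.0922]
tool_rot: [-0.11, 0.994, -0.001, 0.0]
contact_force: [1.5, -5.3, -0.4]
gripper_width: 0.0001
grasp_force: 2.4
```

Emit:
jog_arm(commands=[[0,0.004,0,0],[0,0.008,0,0],[0,0.012,0,0],[0,0.012,0,0]])

```text
time: 9.1
tcp_pos: [0.4781, 0.1259, 0.0922]
tool_rot: [-0.111, 0.994, -0.003, 0.001]
contact_force: [4.5, -15.3, -0.1]
gripper_width: 0.0
grasp_force: 7.7
```

Stopped with force rising to 15 N: cover is at its stop. Back off, rise and look into the well.

Emit:
jog_arm(commands=[[0,-0.06,0,0],[0,-0.1,-0.02,0],[0,-0.1,-0.16,0],[0,-0.1,-0.3,0],[-0.05,-0.2,-0.43,0],[-0.12,-0.35,-0.43,0],[-0.2,-0.5,-0.43,0],[-0.28,-0.66,-0.43,0]])

```text
time: 9.77
tcp_pos: [0.58, -0.0138, 0.2014]
tool_rot: [-0.11, 0.994, 0.001, 0.002]
contact_force: [0.4, 0.9, -0.5]
gripper_width: -0.0
grasp_force: 0.0
```

Emit:
jog_arm(commands=[[0,-0.15,0,0],[0,-0.31,0,0],[0,-0.31,0,0],[0,-0.31,0,0]])

```text
time: 10.1
tcp_pos: [0.5957, -0.0902, 0.1995]
tool_rot: [-0.108, 0.994, 0.001, -0.0]
contact_force: [0.1, 0.5, 0.3]
gripper_width: -0.0001
grasp_force: 0.0
```

```bash
python3 st.py
python3 - <<'E'
from h import *
s,im,d,c=cap('wrist','w2.png'); P=cloud(d,c,s); b=tobox(P); Z=P[...,2]
print(s['time'],tobox(s['tcp_pos']),s['tcp_pos'])
m=((Z>.062)&(Z<.095)&(abs(b)<[.074,.119]).all(-1)).astype(np.uint8)
k,l,st,ce=cv2.connectedComponentsWithStats(m)
for i in range(1,k):
    if st[i,4]>40:
        q=b[l==i]; print(st[i],q.min(0).round(3),q.max(0).round(3),np.median(Z[l==i]).round(4))
        r=cv2.minAreaRect(q.astype(np.float32)); print('  rect',r)
        for x0 in np.arange(-.05,.05,.01):
            kk=abs(q[:,0]-x0)<.005
            if kk.any(): print('   x',round(x0,3),'y',q[kk][:,1].min().round(4),q[kk][:,1].max().round(4))
E
```

```text
tcp [ 0.06817461 -0.0031204 ] [0.1 0.5 0.3] hi pts 358 [-0.04601625  0.24499534] [0.04383474 0.25889894]
[(np.float64(0.24), np.int64(47)), (np.float64(0.25), np.int64(114))]
10.2 [ 0.06822149 -0.00079883] [ 0.59525275 -0.08789753  0.19975796]
[ 284   63   30   91 1297] [-0.045  0.031] [0.04  0.055] 0.0831
  rect ((-0.0027161315083503723, 0.042683493345975876), (0.019535239785909653, 0.08568959683179855), 85.94596862792969)
   x -0.05 y 0.0435 0.048
   x -0.04 y 0.0423 0.0552
   x -0.03 y 0.041 0.0536
   x -0.02 y 0.0399 0.0529
   x -0.01 y 0.0388 0.0516
   x 0.0 y 0.0374 0.0504
   x 0.01 y 0.0365 0.0491
   x 0.02 y 0.0322 0.0486
   x 0.03 y 0.0305 0.0499
   x 0.04 y 0.0324 0.048
[ 188   65   35   89 1676] [-0.043 -0.069] [ 0.04  -0.033] 0.0831
  rect ((-0.00208890438079834, -0.05513591319322586), (0.029164714738726616, 0.08542283624410629), 74.9645004272461)
   x -0.04 y -0.0611 -0.0347
   x -0.03 y -0.0625 -0.0331
   x -0.02 y -0.062 -0.0341
   x -0.01 y -0.0587 -0.0446
   x 0.0 y -0.0599 -0.0466
   x 0.01 y -0.0616 -0.0484
   x 0.02 y -0.0666 -0.0504
   x 0.03 y -0.0692 -0.0493
   x 0.04 y -0.0674 -0.051
```

View pics/w2.png

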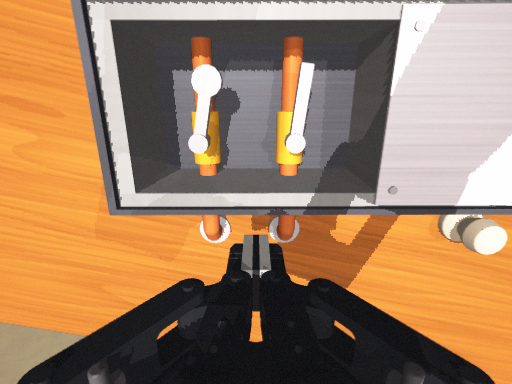

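Wrist view: the marked handle (disc at (206,80)) is at y −60, angle ≈0.19; the plain one (300,105) at y 40; the cover's edge is at x≈400, fully aside. I descend on the −y side of the marked bar, fingers shut.

Emit:
jog_arm(commands=[[0.15,-0.16,0,0.03],[0.3,-0.33,0,0.06],[0.3,-0.33,0,0.06],[0.3,-0.33,0,0.06],[0.3,-0.33,0,0.06],[0.3,-0.33,0,0.06]])

```text
time: 10.75
tcp_pos: [0.5408, -0.1841, 0.2001]
tool_rot: [-0.016, 1.0, 0.0, 0.0]
contact_force: [0.0, 0.6, -0.0]
gripper_width: -0.0002
grasp_force: 0.0
```

Emit:
jog_arm(commands=[[0,0,0.1,0],[0,0,0.2,0],[0,0,0.3,0],[0,0,0.36,0],[0,0,0.4,0],[0,0,0.4,0]])

```text
time: 11.25
tcp_pos: [0.5397, -0.1836, 0.0976]
tool_rot: [-0.017, 1.0, 0.001, -0.002]
contact_force: [0.5, 0.5, 0.4]
gripper_width: 0.0
grasp_force: 0.0
```

```bash
cat > ps.py <<'E'
from h import *
from scipy.spatial.transform import Rotation as R
s=manip.read_state(); M=R.from_quat(s['tool_rot']).as_matrix(); y=B.T@M[:2,1]
print(s['time'],'box',tobox(s['tcp_pos']).round(4),'z',s['tcp_pos'][2],'turn',np.arctan2(y[0],y[1]),s['contact_force'].round(1),'j',s['joint_positions'].round(2))
E
python3 ps.py
```

```text
11.25 box [-0.0069 -0.0821] z 0.09756492140617354 turn 0.18622211760817217 [0.5 0.5 0.4] j [-0.35  0.4   1.72  0.    1.03 -1.95]
```

Emit:
jog_arm(commands=[[0,0,0.06,0],[0,0,0.12,0],[0,0,0.17,0],[0,0,0.2,0],[0,0,0.22,0],[0,0,0.24,0],[0,0,0.24,0]])

```text
time: 11.83
tcp_pos: [0.5405, -0.1853, 0.0395]
tool_rot: [-0.016, 1.0, 0.0, -0.0]
contact_force: [-0.3, 1.0, 0.3]
gripper_width: -0.0002
grasp_force: 0.0
```

```bash
python3 ps.py
python3 - <<'E'
# rows from current commanded pose (tool axes at turn t0) to follow the arc
import numpy as np
t0=.188
p0=np.array([-.0069,-.0822]); piv=np.array([.030,-.0595])
x_t=np.array([-np.cos(t0),np.sin(t0)]); y_t=np.array([np.sin(t0),np.cos(t0)])
for th in np.r_[.188,np.arange(.25,1.65,.1),1.6]:
    u=np.array([-np.cos(th),np.sin(th)]); n=np.array([np.sin(th),np.cos(th)])
    p=piv+.032*u-.020*n-p0
    print(round(th,2),p@x_t/.25,p@y_t/.25,(th-t0)/np.pi)
E
```

```text
11.8333 box [-0.0065 -0.084 ] z 0.039508172542350055 turn 0.18815347883560268 [-0.3  1.   0.3] j [-0.35  0.46  1.79  0.    0.89 -1.95]
0.19 -2.9264807492152994e-05 0.03678573265965774 0.0
0.25 0.0046816208935687225 0.044870360057967386 0.019735212943395024
0.35 0.011198176599055858 0.058478618519218206 0.051566201561774085
0.45 0.016323617732482042 0.0726694623911909 0.08339719018015314
0.55 0.020006732580287713 0.08730110145278598 0.11522817879853221
0.65 0.022210720676389458 0.10222734120307686 0.14705916741691127
0.75 0.022913560500272656 0.11729904358843751 0.17889015603529032
0.85 0.022108229508744977 0.1323656171406758 0.2107211446536694
0.95 0.019802774302866772 0.14727652163720487 0.24255213327204844
1.05 0.016020230228973035 0.16188277224918513 0.2743831218904275
1.15 0.010798391217107193 0.17603842814868614 0.30621411050880665
1.25 0.004189432156565402 0.18960205070119784 0.33804509912718567
1.35 -0.0037406124183508287 0.20243811667371303 0.3698760877455647
1.45 -0.012912508123573188 0.21441837233807373 0.40170707636394376
1.55 -0.02323461240904073 0.22542311493982753 0.4335380649823229
1.6 -0.02879518455464288 0.23052489617148889 0.4494535592915125
```

Emit:
jog_arm(commands=[[0,0.037,0,0],[0.005,0.048,0,0.02],[0.011,0.061,0,0.052],[0.016,0.075,0,0.083],[0.02,0.09,0,0.115],[0.022,0.105,0,0.147],[0.023,0.12,0,0.179],[0.023,0.12,0,0.179]])

```text
time: 12.5
tcp_pos: [0.534, -0.1557, 0.0405]
tool_rot: [0.263, 0.965, -0.0, 0.001]
contact_force: [-1.1, -2.9, 0.6]
gripper_width: -0.0
grasp_force: 1.0
```

```bash
python3 ps.py
cat > hd.py <<'E'
from h import *
for n in ['wrist','scene','side']:
    s,im,d,c=cap(n,f'h_{n}_{int(manip.read_state()["time"]*10)}.png'); P=cloud(d,c,s); b=tobox(P); Z=P[...,2]
    hsv=cv2.cvtColor(im,cv2.COLOR_RGB2HSV)
    m=((Z>.076)&(Z<.09)&(abs(b)<[.072,.117]).all(-1)&(hsv[...,1]<60)&(hsv[...,2]>130)).astype(np.uint8)
    k,l,st,ce=cv2.connectedComponentsWithStats(m)
    for i in range(1,k):
        if st[i,4]>25:
            q=b[l==i]; print(n,st[i,4],q.min(0).round(3),q.max(0).round(3),np.median(Z[l==i]).round(4),cv2.minAreaRect(q.astype(np.float32)))
E
python3 hd.py; ls pics
```

```text
12.5 box [-0.0063 -0.0536] z 0.040516820199094826 turn 0.7513795807523641 [-1.1 -2.9  0.6] j [-0.3   0.44  1.83 -0.    0.88 -1.34]
wrist 5337 [-0.046  0.03 ] [0.04  0.055] 0.0833 ((-0.002876926213502884, 0.04261026903986931), (0.02039516530930996, 0.08672173321247101), 86.38594818115234)
wrist 3460 [-0.032 -0.048] [ 0.024 -0.005] 0.0829 ((-0.00685344822704792, -0.03203558176755905), (0.029618753120303154, 0.06064871698617935), 39.04343032836914)
scene 60 [-0.027 -0.036] [-0.004 -0.008] 0.0822 ((-0.0160791277885437, -0.02165776677429676), (0.02747243084013462, 0.023194339126348495), 85.45236206054688)
scene 36 [0.02  0.031] [0.04  0.048] 0.0849 ((0.03151658922433853, 0.03878389298915863), (0.01845790259540081, 0.01577623374760151), 37.898799896240234)
side 59 [0.02  0.031] [0.038 0.049] 0.0849 ((0.030111420899629593, 0.039195358753204346), (0.01862575113773346, 0.014460337348282337), 55.708648681640625)
side 154 [-0.031 -0.034] [-0.007 -0.005] 0.0819 ((-0.019253678619861603, -0.019226185977458954), (0.02957305870950222, 0.02250467799603939), 85.30109405517578)
both.png
h_scene_125.png
h_side_126.png
h_wrist_125.png
p4.png
scene.png
side.png
w1.png
w2.png
z.png
z_scene.png
z_side.png
```

The handle follows (≈0.72 rad); the plain one is unmoved. Continue the arc to slightly past the stop.

Run:
```python
import numpy as np
f=lambda th:np.array([.030,-.0595])+.032*np.array([-np.cos(th),np.sin(th)])-.020*np.array([np.sin(th),np.cos(th)])
for t0,T in ((.75,np.arange(.85,1.36,.1)),(1.35,[1.45,1.5,1.55,1.6,1.65])):
  x=np.array([-np.cos(t0),np.sin(t0)]); y=np.array([np.sin(t0),np.cos(t0)])
  for th in T: p=f(th)-f(t0); print(round(th,2),(p@x/.25).round(4),(p@y/.25).round(4),((th-t0)/np.pi).round(4))
```

```text
0.85 0.0073 0.0132 0.0318
0.95 0.0133 0.027 0.0637
1.05 0.0179 0.0414 0.0955
1.15 0.021 0.0562 0.1273
1.25 0.0227 0.0712 0.1592
1.35 0.0228 0.0862 0.191Traceback (most recent call last):
  File "<stdin>", line 5, in <module>
AttributeError: 'float' object has no attribute 'round'
```

Emit:
jog_arm(commands=[[0.007,0.013,0,0.032],[0.013,0.027,0,0.064],[0.018,0.041,0,0.095],[0.021,0.056,0,0.127],[0.023,0.071,0,0.159],[0.023,0.086,0,0.191],[0.023,0.086,0,0.191]])

```text
time: 13.23
tcp_pos: [0.5397, -0.1342, 0.0402]
tool_rot: [0.536, 0.844, -0.0, 0.0]
contact_force: [-2.5, -1.5, 2.4]
gripper_width: 0.0001
grasp_force: 1.6
```

Emit:
jog_arm(commands=[[0.007,0.013,0,0.032],[0.01,0.02,0,0.048],[0.013,0.027,0,0.064],[0.013,0.031,0,0.07],[0.013,0.035,0,0.07],[0.013,0.039,0,0.07],[0.013,0.039,0,0.07]])

```text
time: 13.82
tcp_pos: [0.5462, -0.1272, 0.0401]
tool_rot: [0.624, 0.782, -0.0, -0.001]
contact_force: [-5.6, -1.8, 5.5]
gripper_width: -0.0
grasp_force: 3.4
```

```bash
python3 ps.py; python3 hd.py
```

```text
13.8167 box [ 0.0117 -0.0284] z 0.040053149761230485 turn 1.5673004255668328 [-5.6 -1.8  5.5] j [-0.25  0.45  1.81 -0.    0.88 -0.47]
wrist 5610 [-0.047  0.031] [0.04  0.055] 0.0831 ((-0.002888306975364685, 0.04607405140995979), (0.01982922852039337, 0.08643746376037598), 80.3846206665039)
wrist 3398 [ 0.016 -0.044] [0.044 0.016] 0.0828 ((0.026991302147507668, -0.012649927288293839), (0.05873943120241165, 0.02943057008087635), 78.2717514038086)
scene 30 [ 0.022 -0.069] [ 0.043 -0.053] 0.0849 ((0.032216913998126984, -0.060770779848098755), (0.018681757152080536, 0.014136792160570621), 25.491050720214844)
side 48 [-0.045  0.041] [-0.027  0.054] 0.082 ((-0.0367712527513504, 0.04621585085988045), (0.009880161844193935, 0.021134482696652412), 63.70477294921875)
side 104 [ 0.022 -0.07 ] [ 0.039 -0.04 ] 0.0845 ((0.030053049325942993, -0.05496995896100998), (0.01698790304362774, 0.030262531712651253), 2.454312324523926)
```

Emit:
jog_arm(commands=[[0,0.006,0,0],[0,0.012,0,0],[0,0.016,0,0],[0,0.016,0,0]])

```text
time: 14.3
tcp_pos: [0.5463, -0.1271, 0.0399]
tool_rot: [0.624, 0.782, -0.003, -0.004]
contact_force: [-13.4, -5.4, 11.9]
gripper_width: 0.0002
grasp_force: 8.7
```

```bash
python3 ps.py
```

```text
14.3 box [ 0.0119 -0.0283] z 0.03993700316489266 turn 1.566413976932297 [-13.4  -5.4  11.9] j [-0.25  0.45  1.81 -0.    0.89 -0.47]
```

Force rises to 14 N without motion: the handle is at its stop. Back off, rise, and check.

Emit:
jog_arm(commands=[[0,-0.04,0,0],[0,-0.08,0,0],[0,-0.08,-0.12,0],[0,-0.08,-0.26,0],[0,-0.08,-0.4,0],[0,-0.08,-0.55,0],[0,-0.08,-0.7,0],[0,-0.08,-0.7,0]])

```text
time: 14.97
tcp_pos: [0.5357, -0.1316, 0.2226]
tool_rot: [0.624, 0.781, 0.004, 0.007]
contact_force: [1.7, 0.5, 0.8]
gripper_width: -0.0003
grasp_force: 0.0
```

```bash
python3 ps.py; python3 hd.py; python3 st.py
python3 - <<'E'
from h import *
_,a,_,_=cap('wrist');_,b,_,_=cap('side')
cv2.imwrite('pics/fin.png',cv2.resize(np.hstack([a,b])[:,:,::-1],(800,300)))
E
```

```text
14.9667 box [ 0.0006 -0.0304] z 0.22255660147374812 turn 1.5687960334800626 [1.7 0.5 0.8] j [-0.26  0.26  1.59  0.    1.27 -0.48]
wrist 1029 [-0.045  0.031] [0.039 0.055] 0.0832 ((-0.0029934458434581757, 0.04265928640961647), (0.01961258240044117, 0.08458071947097778), 86.3560562133789)
wrist 1117 [ 0.016 -0.069] [0.045 0.016] 0.083 ((0.032142672687768936, -0.026337534189224243), (0.0291620921343565, 0.08561993390321732), 4.459975242614746)
scene 105 [-0.045  0.031] [0.035 0.053] 0.082 ((-0.004226423799991608, 0.04281431809067726), (0.014269556850194931, 0.08003614097833633), 81.75772857666016)
scene 101 [ 0.02  -0.069] [ 0.041 -0.003] 0.0828 ((0.03190682828426361, -0.03575770929455757), (0.0213618203997612, 0.0668075755238533), 3.0629262924194336)
side 221 [-0.046  0.032] [0.035 0.054] 0.0818 ((-0.004981786012649536, 0.044421397149562836), (0.014549884013831615, 0.0821143314242363), 80.94341278076172)
side 236 [ 0.017 -0.069] [0.041 0.   ] 0.0824 ((0.028991419821977615, -0.034073613584041595), (0.021144060418009758, 0.06923504918813705), 2.4254724979400635)
tcp [-0.00362635 -0.02834846] [ 0.8 -0.3  0.2] hi pts 360 [-0.04627715  0.24506152] [0.04416303 0.25816014]
[(np.float64(0.24), np.int64(45)), (np.float64(0.25), np.int64(114))]
```

View pics/fin.png

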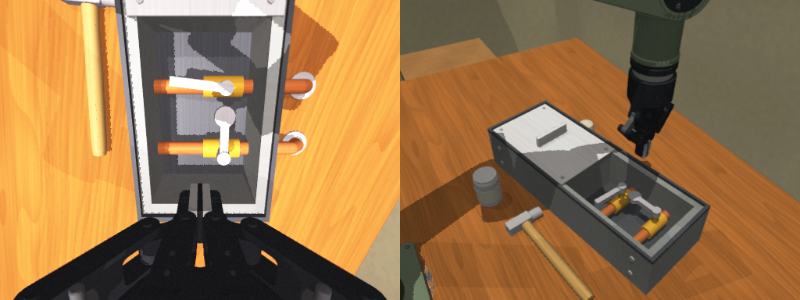

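The final view shows the marked handle along the box's +y, with its disc at (225,117) and hub at (223,158). The plain handle is unmoved, the cover is fully aside, and the hammer and can are undisturbed.

```bash
python3 -c "
from workcell import manip
print(manip.close_job())"
```

```text
the job is handed in; nothing more can be done
None
```

The job is handed in at about 15 s of the 58 s allowed: the cover is against its stop, the disc-marked handle is shut at its stop, and the plain handle, hammer and can looked undisturbed in the last views; the finial was not checked at the end, but the arm never worked near it.

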